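# Put the filled chocolate mould to rest in its drawer

## Task

The chocolates in the mould that stands on edge in the wire rack have set: put the mould to rest in the open drawer of the little cabinet, lying flat with its smooth pale face down and the rimmed side with the dark chocolates up, and lay it in rather than letting it drop. Then push the drawer fully home, past its catch, and leave the things standing round about where they are.

Things in the scene. Friction and masses are not known exactly. Their poses are not given: they have to be found in the camera images.
- mould: clear rigid chocolate mould, a plate 275 x 141 x 24 mm, 0.22 to 0.4 kg. Origin: centre of its open side, where the dark chocolates lie hollow within a rim 6 mm wide; own x along the 275 mm, y along the 141 mm, z out of the smooth pale face, 24 mm from the origin. Stands on a long edge in the rack, own y up, smooth face to the rack's -x (to the robot's side and a little left)
- rack: fixed wire rack in a grey tray, 200 x 270 mm. Origin: centre of its underside, on the table. The mould stands in the middle slot on wires 21 mm above the table, long side along the rack's y, between wire hoops 92 mm high, 72 to 104 mm either side of the middle, 1 mm clear of its faces (draw it straight up); its upper edge, 162 mm above the table, is free in the middle
- cabinet: white bench cabinet, two drawers one above the other, 210 deep (x) x 346 wide (y) x 146 mm high, fixed on the robot's right. Origin: centre of its underside; the drawers open to its -x (the robot's left). The top panel is 12 mm thick and the opening above the upper drawer's floor 46 mm high: a mould that does not lie flat fouls it
- drawer (a joint): how far the upper drawer, which stands open, is pulled out, in m: 0 shut, 0.172 fully out. It runs with about 3 N of friction. From about 0.015 a spring roller catch resists too, and 12 to 16 N in all is needed; past about 0.006 the catch snaps over and draws the drawer home. Let go before that, it stays ajar or springs out a little
- drawer_floor (a point): centre of the upper face of the upper drawer's floor, 88 mm above the table; moves with the drawer; axes parallel to the cabinet's. The drawer is 172 mm (x) by 300 mm (y) inside; above the floor, its side walls rise 40 mm, its back wall (at +x) 26 mm, its front (at -x, 14 mm thick) 40 mm
- drawer_front (a point): middle of the outer face of the light metal edge pull on the dark wooden front of the upper drawer, 121 mm above the table: a lip 130 mm wide (along y), from 114 to 130 mm above the table, 13 mm proud of the front. Push here to shut the drawer
- nib_cup: small steel cup of cocoa nibs, 70 mm across, 36 mm high, standing loose on the table beyond the open drawer; origin at the centre of its underside. To be left alone
- spice: small spice jar with a yellow cap, 45 mm across, 100 mm high, standing loose on the cabinet top; origin at the centre of its underside. To be left alone
- empty_cup: empty small steel cup, 72 mm across, 41 mm high, standing loose on the cabinet top; origin at the centre of its underside. To be left alone

How it is judged:
By the outcome, as a careful person would: the job done as asked, in the order asked, and still so for the second after the job is handed in, with the robot touching nothing.
It also fails if it takes over 64 s, if anything falls off the work surface, if the arm or the gripper's body presses on something with over 40 N, if the wrist force passes 120 N, or if a joint passes its speed limit or range.

## Robot

A 6-joint arm with a two-finger parallel gripper is mounted at the origin on a cart in front of the work surface, level with it; the furniture and walls round the work are solid. World frame = base frame: x ahead of the robot, y to its left, z up, the work surface at z = 0. Lengths are in m, angles in rad, forces in N, time in s.
With the tool pointing down it reaches from about 0.2 to 0.875 m from the base axis. Payload 3.4 kg.
Tool frame: the origin (TCP) lies midway between the tips of the shut fingers; the grasp point (between the pads) lies 19 mm behind it (r.grip_point_offset is the distance from the TCP to the grasp point, in m); z points along the fingers, y is the line along which they close (so a half turn about z gives the same grasp; the last joint's range is limited). The gripper opens to 94 mm and grips with 3 to 60 N. Pads are 16 mm wide; open, the fingers measure 119 mm over their backs; the gripper's body (75 mm by 177 mm) begins 78 mm behind the grasp point.
Start: joints at [-1.46, 0.276, 1.505, -0, 1.361, -0.121], TCP at [0.132, -0.56, 0.205] pointing down, gripper open.
Joint ranges: [-2.89, 2.89], [-0.75, 2.08], [0.22, 2.7], [-1.18, 4.32], [0.11, 2.71], [-2.7, 2.7]. Speed limits (rad/s): [2.57, 2.57, 3.14, 3.14, 3.14, 3.14].

## Interface

Orientations are given as a rotation vector (axis times angle).
In Python, from station import r gives the robot as it stands. The module is installed in compiled form; this text tells all that it offers.
- The arm moves only by the shell command python3 -m crank 'ROWS' [OPENING] [FORCE]. ROWS is JSON, a list of rows, each an object of numbers: "tx", "ty", "tz": the shift along the world's x, y, z in units of 40 cm (1.0 is 40 cm); "wx", "wy", "wz": the turn, a rotation vector about the world's x, y, z in units of pi rad (1.0 is pi rad). A call has 1 to 20 rows; each row shifts and turns the commanded pose from where the row before left it; what a row does not reach is not made up. A row lasts 1/12 s, in which the tool goes at most 41.7 mm and 7.16 degrees, less where a joint would pass 70% of its speed; a pose out of reach is approached as far as the arm can. A call with a number of a shift or a turn outside -1 to 1 is refused whole. A call with a gripper value outside its range is refused whole. OPENING is the gripper's target within -1 to 1 (fully open at 1, half-way at 0, shut at -1), set as the call begins (- or left out, the last holds). The fingers move at their own pace and stop on an object; FORCE is the grip in N (left out, the last holds). Time passes only in rows, so rows that do not move let the fingers close. It gives the time, the measured TCP pose, the force, the opening and the grip force at its end, in the units of the state.
- r.observe(): the state, without advancing time (a new reading comes with each control period).
- r.grab_frame(name): name is "scene" or "top" or "wrist"; returns the picture (420x560x3 uint8, red, green, blue); there is no depth.
- r.get_calibration(name): a dict with "vertical_fov" (degrees; the focal length in pixels is half the picture's height over the tangent of half this angle, whatever the lens; pixels are square), "cx", "cy" (the principal point, pixels), "R" (3x3) and "t" (3): a world point X has camera coordinates R X + t. Camera axes: x right, y down, z forward; pixel columns grow to the right and rows downward; lengths in m; the calibration is good to about 2 mm. The wrist camera is an equidistant fisheye: a pixel r from the principal point sees the ray r / f radians off the axis. A picture is of the moment at which its call begins: read the wrist's pose just before it. get_calibration takes no time and is no camera call; for the wrist camera it gives the pose at the moment of the call.
- r.sign_off(): hands the job in; it is judged then, once.
Trained networks look in the newest picture that a camera, given by its name, has taken for a name from the list of things; names that differ only in an ending like _2 or _b are one class to them, and where a whole thing is asked for, a point or a joint stands for the part that bears it (a point fixed in the world has none). Each returns a list of dicts, best first, with "score" (0 to 1); they miss things now and then, are a little off and sometimes report something else, mostly with a low value. They report only what shows in the picture. A call takes as long as a camera call.
- r.outline_of(query, camera): "pixels" (420x560 bool, what is visible of it) and "extent" ([centre column, centre row, width, height] in pixels, round what is visible of it).
- r.landmark_of(query, camera): "position" ([row, column] in pixels: a listed point, or the origin of a listed thing).
The state is a dict: "time_s": time; "qpos": joint angles; "qvel": joint speeds; "tau": joint torques, N m; "tool_pos": TCP position; "orientation": TCP orientation; "force": force on the tool from outside, world axes, zero at the start; "moment": the same for the moment, N m; "opening": opening from 0.0 (shut) to 1.0 (fully open); "gripper_force": force on a finger pad.
Only numpy, scipy, OpenCV 4.12 (cv2) and the standard library are available. Lean on these libraries where they do the work, as an engineer would, in place of code of your own. Each camera call takes 0.05 s, during which the arm holds its last target. There are 200 camera calls.

## Working session

There is one attempt and no reset: what is moved stays moved. The work goes in short steps, Python scripts to look and compute and a shell command to move; the robot and the scene stay as the last step left them, time stands still between calls to the robot, and variables do not carry over. Pictures are saved under pics/ and viewed, at most 10 in all, crops included, and the job is handed in when it is done.

```bash
mkdir -p pics
cat > h.py <<'E'
import numpy as np, cv2
from station import r
def snap(c,fn=None):
    im=r.grab_frame(c)
    if fn: cv2.imwrite('pics/'+fn,im[:,:,::-1])
    return im
def ray(c,row,col,cal=None):
    k=cal or r.get_calibration(c); f=210/np.tan(np.radians(k['vertical_fov'])/2)
    u=np.array([col-k['cx'],row-k['cy']])/f
    if c=='wrist':
        a=np.linalg.norm(u); s=np.sin(a)/a if a>1e-9 else 1; d=np.array([u[0]*s,u[1]*s,np.cos(a)])
    else: d=np.array([u[0],u[1],1.])
    R=np.array(k['R']);t=np.array(k['t'])
    d=R.T@d; return -R.T@t, d/np.linalg.norm(d)
def atz(c,row,col,z,cal=None):
    o,d=ray(c,row,col,cal); return o+d*(z-o[2])/d[2]
def tri(rays):
    A=0;b=0
    for o,d in rays:
        P=np.eye(3)-np.outer(d,d);A=A+P;b=b+P@o
    X=np.linalg.solve(A,b); return X,[np.linalg.norm((np.eye(3)-np.outer(d,d))@(X-o)) for o,d in rays]
def proj(c,X,cal=None):
    k=cal or r.get_calibration(c); f=210/np.tan(np.radians(k['vertical_fov'])/2)
    p=np.array(k['R'])@np.array(X)+np.array(k['t'])
    if c=='wrist':
        n=np.hypot(p[0],p[1]);a=np.arctan2(n,p[2]);return np.array([k['cx']+f*a*p[0]/n,k['cy']+f*a*p[1]/n])
    return np.array([k['cx']+f*p[0]/p[2],k['cy']+f*p[1]/p[2]])
E
python3 - <<'E'
from h import *
np.set_printoptions(precision=4,suppress=True)
ims=[snap(c) for c in('scene','top')]
cv2.imwrite('pics/a.png',cv2.resize(np.vstack(ims)[:,:,::-1],None,fx=.71,fy=.71) if 0 else ims[0][:,:,::-1]);cv2.imwrite('pics/b.png',ims[1][:,:,::-1])
for q in['mould','rack','cabinet','drawer_floor','drawer_front','nib_cup','spice','empty_cup']:
    rr=[]
    for c in('scene','top'):
        L=r.landmark_of(q,c)
        print(q,c,[(np.round(l['position'],1),round(l['score'],2)) for l in L[:2]])
        if L: rr.append(ray(c,*L[0]['position']))
    if len(rr)==2: print('   ',*tri(rr))
E
```

```text
mould scene [(array([300.9, 389.4]), 0.71)]
mould top [(array([249. , 162.1]), 0.97), (array([176.8, 401.5]), 0.35)]
    [0.4765 0.3127 0.0994] [np.float64(0.0011029271632942079), np.float64(0.0011029271632941847)]
rack scene [(array([312.3, 387.2]), 0.86)]
rack top [(array([272.3, 167.5]), 0.6)]
    [ 0.4647  0.3179 -0.0159] [np.float64(0.002320384856361415), np.float64(0.0023203848563612206)]
cabinet scene [(array([154.6, 251.7]), 0.85), (array([173.5, 267.9]), 0.74)]
cabinet top []
drawer_floor scene [(array([175.1, 266. ]), 0.95)]
drawer_floor top []
drawer_front scene [(array([194.4, 282.4]), 0.82)]
drawer_front top [(array([208.5, 313.6]), 0.68)]
    [ 0.601  -0.1366  0.1297] [np.float64(0.0061130461231516916), np.float64(0.00611304612315159)]
nib_cup scene [(array([281.5, 283.3]), 0.87)]
nib_cup top [(array([269.8, 165.3]), 0.74), (array([210.2, 244.7]), 0.56)]
    [ 0.6084  0.2104 -0.0488] [np.float64(0.1632421750976433), np.float64(0.1632421750976433)]
spice scene [(array([122.3, 258.7]), 0.86)]
spice top [(array([180.8, 403.4]), 0.71)]
    [ 0.5833 -0.3652  0.2568] [np.float64(0.029990750410120635), np.float64(0.029990750410120687)]
empty_cup scene [(array([133.4, 214.3]), 0.68)]
empty_cup top [(array([179.4, 401.6]), 0.62)]
    [ 0.703  -0.4296  0.157 ] [np.float64(0.0013246691399826154), np.float64(0.0013246691399825795)]
```

View pics/a.png

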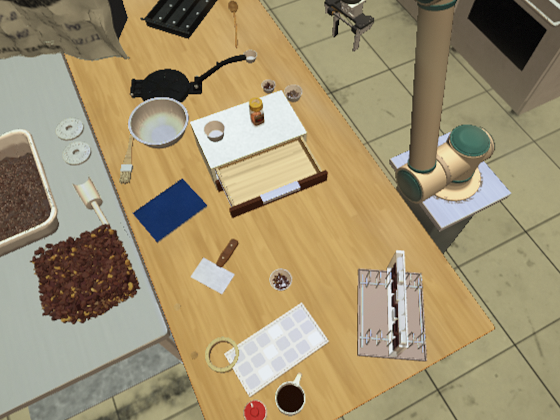

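View pics/b.png

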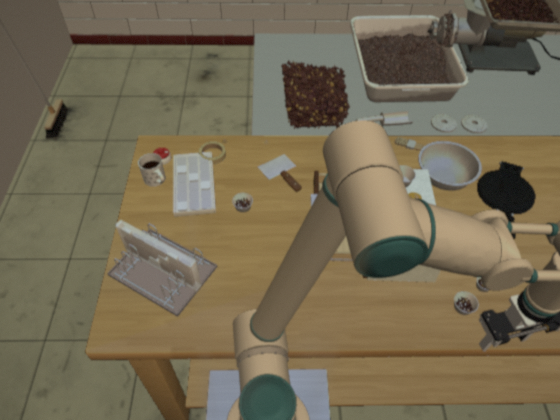

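The scene view shows the mould upright in the rack at about (398,300). The drawer is open with its dark front from (232,210) to (327,177), and the spice jar and the empty cup stand on the cabinet top. The top view shows the mould at about (160,250), with the arm hiding the cabinet. I'll rise and move toward the rack.

```bash
python3 -m crank '[{"tz":0.1},{"tz":0.1},{"tz":0.1},{"tz":0.1},{"tz":0.1},{"tx":0.04,"ty":0.09},{"tx":0.04,"ty":0.09},{"tx":0.04,"ty":0.09},{"tx":0.04,"ty":0.09},{"tx":0.04,"ty":0.09},{"tx":0.04,"ty":0.09},{"tx":0.04,"ty":0.09},{"tx":0.04,"ty":0.09},{"tx":0.04,"ty":0.09},{"tx":0.04,"ty":0.09},{"tx":0.04,"ty":0.09},{"tx":0.04,"ty":0.09},{"tx":0.04,"ty":0.09},{"tx":0.04,"ty":0.09},{"tx":0.04,"ty":0.09}]' 1 40
python3 - <<'E'
from h import *
from scipy.spatial.transform import Rotation as Ro
o=r.observe();print(np.round(o['qpos'],2));print(Ro.from_rotvec(o['orientation']).as_matrix().round(2))
k=r.get_calibration('wrist');R=np.array(k['R']);print('cam',(-R.T@np.array(k['t'])).round(3),R[2].round(2),k['vertical_fov'])
E
```

```text
[-1.46  0.28  1.5   0.    1.36 -0.12]
[[ 0.97  0.23  0.  ]
 [ 0.23 -0.97 -0.  ]
 [ 0.    0.   -1.  ]]
cam [ 0.2   -0.544  0.385] [-0.24 -0.06 -0.97] 65.70646984690485invalid input
```

```bash
python3 -m crank '[{"tx":0,"ty":0,"tz":0.1,"wx":0,"wy":0,"wz":0}]'; python3 -m crank '[{"tz":0.1}]';python3 -m crank '[{"tz":0.1}]' 1;python3 -m crank '[{"tz":0.1}]' 1 40
```

```text
time_s: 0.98
tool_pos: [0.1314, -0.5539, 0.2378]
orientation: [-3.103, -0.361, -0.0]
force: [0.6, -0.3, -1.3]
opening: 0.997
gripper_force: 0.0invalid input
invalid input
invalid input
```

```bash
python3 -m crank '[{"tx":0,"ty":0,"tz":0.1,"wx":0,"wy":0,"wz":0},{"tx":0,"ty":0,"tz":0.1,"wx":0,"wy":0,"wz":0},{"tx":0,"ty":0.05,"tz":0.08,"wx":0,"wy":0,"wz":0},{"tx":0.04,"ty":0.09,"tz":0.03,"wx":0,"wy":0,"wz":0},{"tx":0.04,"ty":0.09,"tz":0.03,"wx":0,"wy":0,"wz":0},{"tx":0.04,"ty":0.09,"tz":0.03,"wx":0,"wy":0,"wz":0},{"tx":0.04,"ty":0.09,"tz":0,"wx":0,"wy":0,"wz":0},{"tx":0.04,"ty":0.09,"tz":0,"wx":0,"wy":0,"wz":0},{"tx":0.04,"ty":0.09,"tz":0,"wx":0,"wy":0,"wz":0},{"tx":0.04,"ty":0.09,"tz":0,"wx":0,"wy":0,"wz":0},{"tx":0.04,"ty":0.09,"tz":0,"wx":0,"wy":0,"wz":0},{"tx":0.04,"ty":0.09,"tz":0,"wx":0,"wy":0,"wz":0},{"tx":0.04,"ty":0.09,"tz":0,"wx":0,"wy":0,"wz":0},{"tx":0.04,"ty":0.09,"tz":0,"wx":0,"wy":0,"wz":0},{"tx":0.04,"ty":0.09,"tz":0,"wx":0,"wy":0,"wz":0},{"tx":0.04,"ty":0.09,"tz":0,"wx":0,"wy":0,"wz":0},{"tx":0.04,"ty":0.09,"tz":0,"wx":0,"wy":0,"wz":0},{"tx":0.04,"ty":0.09,"tz":0,"wx":0,"wy":0,"wz":0},{"tx":0.04,"ty":0.09,"tz":0,"wx":0,"wy":0,"wz":0},{"tx":0.04,"ty":0.09,"tz":0,"wx":0,"wy":0,"wz":0}]' 1 40
python3 - <<'E'
from h import *
from scipy.spatial.transform import Rotation as Ro
np.set_printoptions(precision=4,suppress=True)
o=r.observe();print(np.round(o['qpos'],2));print(Ro.from_rotvec(o['orientation']).as_matrix().round(2))
k=r.get_calibration('wrist');R=np.array(k['R']);print('cam',(-R.T@np.array(k['t'])).round(3),R[2].round(2),k['vertical_fov'])
snap('top','c.png');snap('wrist','d.png')
for q in['mould','rack','cabinet','drawer_floor','drawer_front','nib_cup','spice','empty_cup']:
    rr=[]
    for c in('scene','top','wrist'):
        if c=='scene' and q=='mould': snap('scene')
        L=r.landmark_of(q,c)
        print(q,c,[(np.round(l['position'],1),round(l['score'],2)) for l in L[:2]])
        if L: rr.append(ray(c,*L[0]['position'],k if c=='wrist' else None))
    if len(rr)>1: print('   ',*tri(rr))
E
```

```text
time_s: 2.65
tool_pos: [0.4042, 0.0745, 0.3939]
orientation: [3.12, 0.364, 0.002]
force: [0.2, -0.9, 1.1]
opening: 1.002
gripper_force: 0.0
[ 0.01 -0.03  1.42 -0.    1.75  1.35]
[[ 0.97  0.23  0.  ]
 [ 0.23 -0.97 -0.  ]
 [ 0.    0.   -1.  ]]
cam [0.472 0.091 0.573] [-0.23 -0.06 -0.97] 65.70646984690485
mould scene [(array([300.9, 393.1]), 0.91)]
mould top [(array([234.1, 391.8]), 0.53)]
mould wrist [(array([105.2, 139.8]), 0.55)]
    [0.4413 0.0751 0.3509] [np.float64(0.2936946950625184), np.float64(0.38564878672351754), np.float64(0.10901229462016025)]
rack scene [(array([312. , 386.4]), 0.78)]
rack top []
rack wrist [(array([109.9, 153.7]), 0.9)]
    [ 0.4645  0.3203 -0.0103] [np.float64(0.0030523876482892007), np.float64(0.0030523876482891105)]
cabinet scene [(array([148. , 248.4]), 0.85)]
cabinet top [(array([235.7, 393.1]), 0.61)]
cabinet wrist [(array([152.8, 519.9]), 0.83)]
    [ 0.5847 -0.4189  0.0105] [np.float64(0.011025753747956606), np.float64(0.007211111715435061), np.float64(0.010107988289534787)]
drawer_floor scene [(array([175. , 269.7]), 0.55)]
drawer_floor top [(arr
[... 526 characters left out ...]
4.7]), 0.88)]
nib_cup top [(array([206.2, 244. ]), 0.54)]
nib_cup wrist [(array([  6.9, 318.1]), 0.58)]
    [0.7104 0.083  0.0035] [np.float64(0.01349775465312954), np.float64(0.005044494380157325), np.float64(0.01226777776053116)]
spice scene [(array([123.4, 258. ]), 0.66)]
spice top [(array([216.5, 405.8]), 0.61)]
spice wrist []
    [ 0.5536 -0.413   0.1502] [np.float64(0.004497118316259008), np.float64(0.004497118316259084)]
empty_cup scene [(array([133.6, 213.5]), 0.8)]
empty_cup top [(array([178.1, 403.8]), 0.68)]
empty_cup wrist [(array([112.3, 152.9]), 0.47)]
    [ 0.5496 -0.129   0.542 ] [np.float64(0.2182859196588909), np.float64(0.2379509989097919), np.float64(0.22854828505675953)]
```

View pics/d.png

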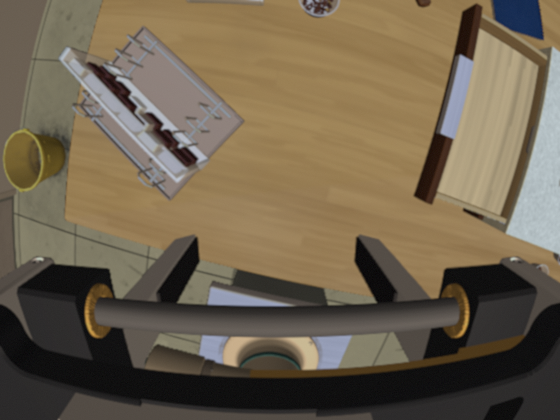

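View pics/c.png

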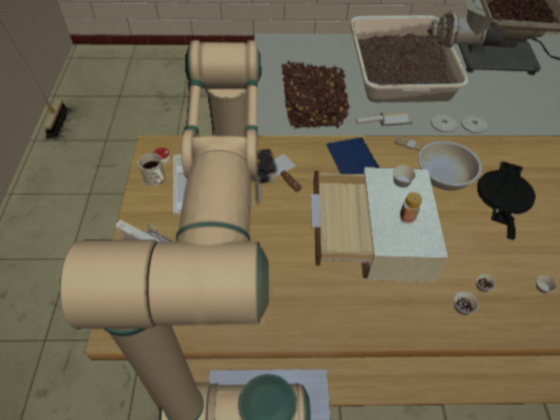

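The wrist view shows the mould's upper edge running from about (65,50) to (200,180), with tray corners at (145,27), (243,121) and (172,198). The top view shows the drawer open from x=316 to 372 and the front pull at (316,212). I'll work out the yaws from those points.

Run:
```python
from h import *
np.set_printoptions(precision=4,suppress=True)
k=r.get_calibration('wrist')
P=lambda c,u,v,z:atz(c,v,u,z,k if c=='wrist' else None)
a,b,c=P('wrist',145,27,.015),P('wrist',243,121,.015),P('wrist',172,198,.015)
print('tray',a,b,c,np.linalg.norm(a-b),np.linalg.norm(b-c),np.degrees(np.arctan2(*(a-b)[1::-1])),np.degrees(np.arctan2(*(b-c)[1::-1])))
# drawer front top corners outer (z .128), wrist / top
for n,(u,v) in {'w far':(466,6),'w near':(417,194)}.items(): print(n,P('wrist',u,v,.128))
for n,(u,v) in {'t far':(315,172),'t near':(317,262)}.items(): print(n,P('top',u,v,.128))
for n,(u,v) in {'cab far':(364,170),'cab near':(371,277),'back near':(442,277),'back far':(430,168)}.items(): print(n,P('top',u,v,.146))
im=snap('scene')
for c in('scene','wrist'):
    if c=='wrist': snap('wrist')
    for q in('mould','rack'):
        for l in r.outline_of(q,c)[:1]:
            m=l['pixels'].astype(np.uint8);ys,xs=np.nonzero(m)
            print(q,c,l['score'],l['extent'],cv2.minAreaRect(np.c_[xs,ys].astype(np.float32)))
```

```text
tray [0.6114 0.3661 0.015 ] [0.4727 0.147  0.015 ] [0.312  0.2455 0.015 ] 0.25932274976224234 0.18852067147268559 57.65929665838568 -31.492516159006207
w far [ 0.7503 -0.1507  0.128 ]
w near [ 0.4339 -0.1356  0.128 ]
t far [ 0.7614 -0.156   0.128 ]
t near [ 0.4101 -0.1406  0.128 ]
cab far [ 0.7535 -0.3154  0.146 ]
cab near [ 0.3493 -0.2846  0.146 ]
back near [ 0.3481 -0.4818  0.146 ]
back far [ 0.7627 -0.5357  0.146 ]
mould scene 0.76 [396.5, 302.9, 20.3, 106.1] ((396.65570068359375, 303.50762939453125), (104.97408294677734, 19.506296157836914), 88.72696685791016)
rack scene 0.93 [391.4, 312.8, 69.5, 92.0] ((390.9999694824219, 314.9999694824219), (69.99998474121094, 91.99998474121094), 0.0)
mould wrist 0.63 [126.2, 114.0, 152.1, 127.6] ((124.84271240234375, 108.34832763671875), (180.0125274658203, 40.20845031738281), 43.9583740234375)
rack wrist 0.63 [150.2, 113.3, 172.3, 172.6] ((146.46849060058594, 110.64930725097656), (144.46499633789062, 116.20011901855469), 42.87890625)
```

```bash
python3 -m crank '[{"tx":0.015,"ty":0.061,"tz":-0.02,"wx":0,"wy":0,"wz":0.025},{"tx":0.015,"ty":0.061,"tz":-0.02,"wx":0,"wy":0,"wz":0.025},{"tx":0.015,"ty":0.061,"tz":-0.02,"wx":0,"wy":0,"wz":0.025},{"tx":0.015,"ty":0.061,"tz":-0.02,"wx":0,"wy":0,"wz":0.025},{"tx":0.015,"ty":0.061,"tz":-0.02,"wx":0,"wy":0,"wz":0.025},{"tx":0.015,"ty":0.061,"tz":-0.02,"wx":0,"wy":0,"wz":0.025},{"tx":0.015,"ty":0.061,"tz":-0.02,"wx":0,"wy":0,"wz":0.025},{"tx":0.015,"ty":0.061,"tz":-0.02,"wx":0,"wy":0,"wz":0.025},{"tx":0.015,"ty":0.061,"tz":-0.02,"wx":0,"wy":0,"wz":0.025},{"tx":0.015,"ty":0.061,"tz":-0.02,"wx":0,"wy":0,"wz":0.025},{"tx":0,"ty":0,"tz":0,"wx":0,"wy":0,"wz":0},{"tx":0,"ty":0,"tz":0,"wx":0,"wy":0,"wz":0}]' 1 40
python3 - <<'E'
from h import *
np.set_printoptions(precision=4,suppress=True)
o=r.observe();print(np.round(o['qpos'],2))
k=r.get_calibration('wrist');snap('wrist','e.png')
for q in('mould','rack'):
    for l in r.landmark_of(q,'wrist')[:1]: print(q,l['position'],l['score'],atz('wrist',*l['position'],.0915 if q=='mould' else 0,k))
X=np.array([.465,.319]);d=np.array([.53,.85])
print('pred top-edge centre/ends px',[proj('wrist',[*(X+s*d),.162],k).round(0) for s in(0,.137,-.137)])
E
```

```text
time_s: 5.3
tool_pos: [0.4639, 0.3169, 0.3123]
orientation: [2.743, 1.531, -0.004]
force: [0.4, -0.9, -0.4]
opening: 1.002
gripper_force: 0.0
[ 0.48  0.22  1.33 -0.    1.6   1.03]
mould [184.6, 281.7] 0.97 [0.4694 0.3136 0.0915]
rack [169.8, 272.2] 0.79 [0.4618 0.3263 0.    ]
pred top-edge centre/ends px [array([276., 194.]), array([277.,  61.]), array([276., 309.])]
```

View pics/e.png

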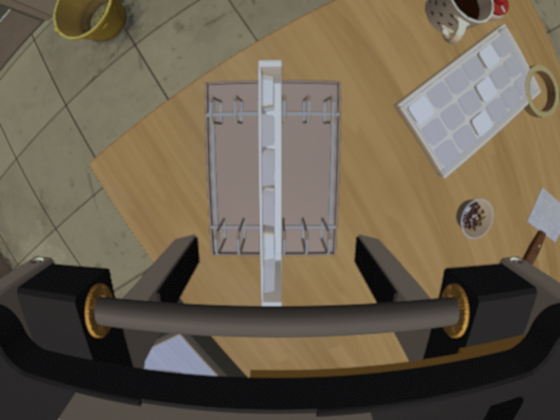

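Seen from above, the mould's edge runs straight from (270,62) to (271,305), and the fingers are centred at about column 277. I need to shift about 6 mm toward the rack's -x, then descend and grip.

```bash
python3 -m crank '[{"tx":-0.009,"ty":0.0125,"tz":-0.03,"wx":0,"wy":0,"wz":0},{"tx":0,"ty":0,"tz":-0.07,"wx":0,"wy":0,"wz":0},{"tx":0,"ty":0,"tz":-0.07,"wx":0,"wy":0,"wz":0},{"tx":0,"ty":0,"tz":-0.07,"wx":0,"wy":0,"wz":0},{"tx":0,"ty":0,"tz":-0.07,"wx":0,"wy":0,"wz":0},{"tx":0,"ty":0,"tz":-0.07,"wx":0,"wy":0,"wz":0},{"tx":0,"ty":0,"tz":-0.07,"wx":0,"wy":0,"wz":0},{"tx":0,"ty":0,"tz":0,"wx":0,"wy":0,"wz":0},{"tx":0,"ty":0,"tz":0,"wx":0,"wy":0,"wz":0}]' 1 50
python3 -m crank '[{"tx":0,"ty":0,"tz":0,"wx":0,"wy":0,"wz":0},{"tx":0,"ty":0,"tz":0,"wx":0,"wy":0,"wz":0},{"tx":0,"ty":0,"tz":0,"wx":0,"wy":0,"wz":0},{"tx":0,"ty":0,"tz":0,"wx":0,"wy":0,"wz":0},{"tx":0,"ty":0,"tz":0,"wx":0,"wy":0,"wz":0},{"tx":0,"ty":0,"tz":0,"wx":0,"wy":0,"wz":0}]' -1 50
```

```text
time_s: 6.2
tool_pos: [0.4601, 0.3202, 0.1335]
orientation: [2.745, 1.528, -0.003]
force: [0.3, -0.6, 0.5]
opening: 0.998
gripper_force: 0.0
time_s: 6.7
tool_pos: [0.4607, 0.3215, 0.1341]
orientation: [2.744, 1.53, 0.002]
force: [-0.3, 0.2, 0.4]
opening: 0.613
gripper_force: 0.0
```

```bash
python3 -m crank '[{"tx":0,"ty":0,"tz":0,"wx":0,"wy":0,"wz":0},{"tx":0,"ty":0,"tz":0,"wx":0,"wy":0,"wz":0},{"tx":0,"ty":0,"tz":0,"wx":0,"wy":0,"wz":0},{"tx":0,"ty":0,"tz":0,"wx":0,"wy":0,"wz":0},{"tx":0,"ty":0,"tz":0,"wx":0,"wy":0,"wz":0},{"tx":0,"ty":0,"tz":0,"wx":0,"wy":0,"wz":0},{"tx":0,"ty":0,"tz":0,"wx":0,"wy":0,"wz":0},{"tx":0,"ty":0,"tz":0,"wx":0,"wy":0,"wz":0}]' -1 55
python3 -m crank '[{"tx":0,"ty":0,"tz":0.03,"wx":0,"wy":0,"wz":0},{"tx":0,"ty":0,"tz":0.03,"wx":0,"wy":0,"wz":0},{"tx":0,"ty":0,"tz":0.04,"wx":0,"wy":0,"wz":0},{"tx":0,"ty":0,"tz":0.04,"wx":0,"wy":0,"wz":0},{"tx":0,"ty":0,"tz":0.05,"wx":0,"wy":0,"wz":0},{"tx":0,"ty":0,"tz":0.05,"wx":0,"wy":0,"wz":0},{"tx":0,"ty":0,"tz":0.05,"wx":0,"wy":0,"wz":0},{"tx":0,"ty":0,"tz":0.05,"wx":0,"wy":0,"wz":0},{"tx":0,"ty":0,"tz":0.04,"wx":0,"wy":0,"wz":0},{"tx":0,"ty":0,"tz":0,"wx":0,"wy":0,"wz":0}]' -1 55
```

```text
time_s: 7.37
tool_pos: [0.4601, 0.3215, 0.1334]
orientation: [-2.744, -1.529, 0.001]
force: [0.2, 1.3, 0.0]
opening: 0.241
gripper_force: 55.0
time_s: 8.2
tool_pos: [0.4621, 0.3219, 0.2884]
orientation: [2.743, 1.529, 0.009]
force: [0.1, 0.3, -4.0]
opening: 0.25
gripper_force: 55.0
```

Run:
```python
from h import *
np.set_printoptions(precision=4,suppress=True)
s=snap('scene');t=snap('top')
a=cv2.resize(s[85:225,180:335],None,fx=4,fy=4,interpolation=cv2.INTER_CUBIC)  # 620x560
b=cv2.resize(t[150:290,300:450],None,fx=4,fy=4,interpolation=cv2.INTER_CUBIC)
cv2.imwrite('pics/f.png',a[:,:,::-1]);cv2.imwrite('pics/g.png',b[:,:,::-1])
for q in['cabinet','drawer_floor','drawer_front','spice','empty_cup']:
    rr=[]
    for c in('scene','top'):
        L=r.landmark_of(q,c)
        if L: rr.append(ray(c,*L[0]['position']));print(q,c,np.round(L[0]['position']),round(L[0]['score'],2))
    if len(rr)>1: print('   ',*tri(rr))
```

```text
cabinet scene [154. 249.] 0.95
cabinet top [234. 395.] 0.79
    [ 0.6007 -0.4194 -0.0056] [np.float64(0.005759217267739387), np.float64(0.005759217267739496)]
drawer_floor top [219. 350.] 0.88
drawer_front scene [191. 281.] 0.7
drawer_front top [207. 312.] 0.6
    [ 0.6013 -0.1366  0.1418] [np.float64(0.0008826186312413175), np.float64(0.0008826186312412508)]
spice scene [123. 257.] 0.7
spice top [218. 410.] 0.92
    [ 0.553  -0.4248  0.1415] [np.float64(0.007367751357750004), np.float64(0.0073677513577499664)]
empty_cup scene [133. 214.] 0.93
empty_cup top [183. 402.] 0.9
    [ 0.7022 -0.436   0.1436] [np.float64(0.005743939221738282), np.float64(0.0057439392217382606)]
```

View pics/f.png

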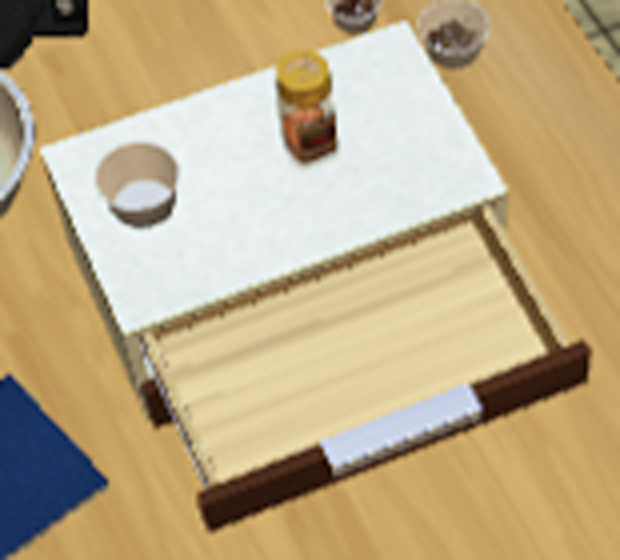

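View pics/g.png

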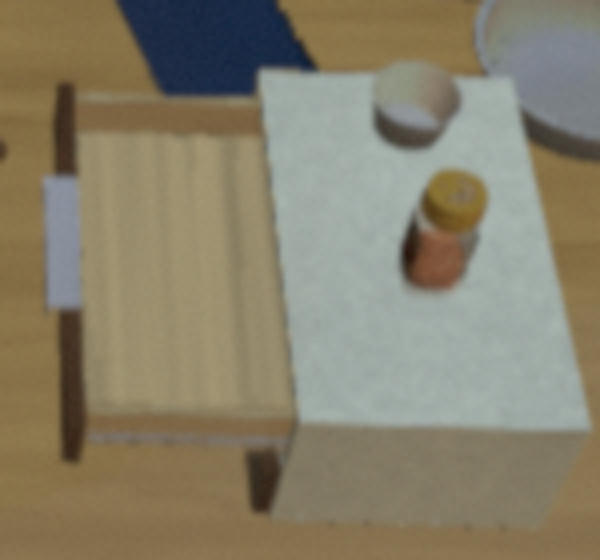

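The crops show the cabinet top's corners clearly: scene (503,192), (127,333), (405,22) and (42,150), and top (298,424), (262,70), (590,430) and (515,78). The lip's outer corners are at scene (331,468) and (481,410), and top (44,178) and (46,308). I'll triangulate these.

Run:
```python
from h import *
np.set_printoptions(precision=4,suppress=True)
pts={'A':((503,192),(298,424)),'B':((127,333),(262,70)),'C':((405,22),(590,430)),'D':((42,150),(515,78)),'lipnear':((481,412),(46,308)),'lipfar':((330,468),(44,178)),'boardnear':((588,350),(65,458)),'boardfar':((203,495),(58,86))}
Q={}
for n,(s,t) in pts.items():
    rs=ray('scene',85+s[1]/4,180+s[0]/4);rt=ray('top',150+t[1]/4,300+t[0]/4)
    z=.146 if n in'ABCD' else .129
    ps,pt=[o+d*(z-o[2])/d[2] for o,d in(rs,rt)]
    Q[n]=(ps+pt)/2
    print(n,*tri([rs,rt]),'| s',ps[:2],'t',pt[:2])
for a,b in('AB','CD'): d=Q[b]-Q[a];print(a,b,np.linalg.norm(d),np.degrees(np.arctan2(d[1],d[0])))
print('top centre',(Q['A']+Q['B']+Q['C']+Q['D'])/4)
```

```text
A [ 0.4228 -0.3054  0.1382] [np.float64(0.00039542025889439426), np.float64(0.00039542025889435426)] | s [ 0.4258 -0.2998] t [ 0.418  -0.3038]
B [ 0.7638 -0.3189  0.144 ] [np.float64(0.0036060131291963003), np.float64(0.0036060131291963497)] | s [ 0.7632 -0.3134] t [ 0.7648 -0.3218]
C [ 0.4132 -0.512   0.1424] [np.float64(0.0015408154311917458), np.float64(0.0015408154311917445)] | s [ 0.4145 -0.5071] t [ 0.4119 -0.512 ]
D [ 0.7564 -0.5282  0.1423] [np.float64(0.0035208699957694255), np.float64(0.003520869995769312)] | s [ 0.7562 -0.5205] t [ 0.7559 -0.5301]
lipnear [ 0.5368 -0.1305  0.1235] [np.float64(0.0019733761032152716), np.float64(0.0019733761032151194)] | s [ 0.5379 -0.1255] t [ 0.5339 -0.1317]
lipfar [ 0.6667 -0.1374  0.1239] [np.float64(0.0004140775867277774), np.float64(0.00041407758672753787)] | s [ 0.6675 -0.1343] t [ 0.6626 -0.1372]
boardnear [ 0.4213 -0.1462  0.102 ] [np.float64(0.0058048198410313445), np.float64(0.005804819841031516)] | s [ 0.433  -0.1379] t [ 0.4011 -0.1379]
boardfar [ 0.7656 -0.1564  0.1276] [np.float64(0.0020472095862511205), np.float64(0.0020472095862510433)] | s [ 0.7663 -0.1578] t [ 0.7627 -0.1543]
A B 0.34247918618553347 -2.640770030048763
C D 0.3431695308878784 -2.6291994489016868
top centre [ 0.5888 -0.4135  0.146 ]
```

```bash
python3 -m crank '[{"tx":0.028,"ty":-0.071,"tz":0,"wx":0,"wy":0,"wz":-0.0282},{"tx":0.028,"ty":-0.071,"tz":0,"wx":0,"wy":0,"wz":-0.0282},{"tx":0.028,"ty":-0.071,"tz":0,"wx":0,"wy":0,"wz":-0.0282},{"tx":0.028,"ty":-0.071,"tz":0,"wx":0,"wy":0,"wz":-0.0282},{"tx":0.028,"ty":-0.071,"tz":0,"wx":0,"wy":0,"wz":-0.0282},{"tx":0.028,"ty":-0.071,"tz":0,"wx":0,"wy":0,"wz":-0.0282},{"tx":0.028,"ty":-0.071,"tz":0,"wx":0,"wy":0,"wz":-0.0282},{"tx":0.028,"ty":-0.071,"tz":0,"wx":0,"wy":0,"wz":-0.0282},{"tx":0.028,"ty":-0.071,"tz":0,"wx":0,"wy":0,"wz":-0.0282},{"tx":0.028,"ty":-0.071,"tz":0,"wx":0,"wy":0,"wz":-0.0282},{"tx":0.028,"ty":-0.071,"tz":0,"wx":0,"wy":0,"wz":-0.0282},{"tx":0.028,"ty":-0.071,"tz":0,"wx":0,"wy":0,"wz":-0.0282},{"tx":0,"ty":0,"tz":0,"wx":0,"wy":0,"wz":0}]'
python3 -m crank '[{"tx":0,"ty":0,"tz":0,"wx":-0.035,"wy":0.0016,"wz":0},{"tx":0,"ty":0,"tz":0,"wx":-0.035,"wy":0.0016,"wz":0},{"tx":0,"ty":0,"tz":0,"wx":-0.035,"wy":0.0016,"wz":0},{"tx":0,"ty":0,"tz":0,"wx":-0.035,"wy":0.0016,"wz":0},{"tx":0,"ty":0,"tz":0,"wx":-0.035,"wy":0.0016,"wz":0},{"tx":0,"ty":0,"tz":0,"wx":-0.035,"wy":0.0016,"wz":0},{"tx":0,"ty":0,"tz":0,"wx":-0.035,"wy":0.0016,"wz":0},{"tx":0,"ty":0,"tz":0,"wx":-0.035,"wy":0.0016,"wz":0},{"tx":0,"ty":0,"tz":0,"wx":-0.035,"wy":0.0016,"wz":0},{"tx":0,"ty":0,"tz":0,"wx":-0.035,"wy":0.0016,"wz":0},{"tx":0,"ty":0,"tz":0,"wx":0,"wy":0,"wz":0}]'
cat >> h.py <<'E'
from scipy.spatial.transform import Rotation as Ro
CX=np.array([-.0461,-.9989,0]);CY=np.array([.9989,-.0461,0]);O=np.array([.601,-.133,.088])+.027*CX
def loc():
    o=r.observe();p=np.array(o['tool_pos'])-O;M=Ro.from_rotvec(o['orientation']).as_matrix()
    t=M[:,2];phi=np.degrees(np.arctan2(-t[2],t@CX))
    print('local x,y,z mm',(1000*np.array([p@CX,p@CY,p[2]])).round(1),'phi',phi.round(1),'toolx.CX,CZ deg',np.degrees([M[:,0]@CX,M[2,0]]).round(1),'tooly',M[:,1].round(2),'q',np.round(o['qpos'],2))
E
python3 -c "from h import *;loc()"
```

```text
time_s: 9.88
tool_pos: [0.5973, -0.0256, 0.2848]
orientation: [3.135, -0.084, 0.003]
force: [-0.3, 0.1, -4.1]
opening: 0.252
gripper_force: 55.0
time_s: 10.8
tool_pos: [0.5943, -0.0161, 0.2786]
orientation: [2.041, -0.035, -0.037]
force: [0.1, 1.0, -5.2]
opening: 0.241
gripper_force: 55.0
local x,y,z mm [-143.5  -12.1  190.6] phi 26.9 toolx.CX,CZ deg [-0.3 -0.6] tooly [-0.01 -0.45  0.89] q [ 0.4   0.55  1.42 -0.96  1.75  2.12]
```

```bash
python3 -m crank '[{"tx":0.001,"ty":-0.057,"tz":0,"wx":0,"wy":0,"wz":0},{"tx":0.001,"ty":-0.057,"tz":0,"wx":0,"wy":0,"wz":0},{"tx":0.001,"ty":-0.057,"tz":0,"wx":0,"wy":0,"wz":0},{"tx":0.001,"ty":-0.057,"tz":0,"wx":0,"wy":0,"wz":0},{"tx":0.001,"ty":-0.057,"tz":-0.02,"wx":0,"wy":0,"wz":0},{"tx":0.001,"ty":-0.057,"tz":-0.02,"wx":0,"wy":0,"wz":0},{"tx":0.001,"ty":-0.057,"tz":-0.03,"wx":0,"wy":0,"wz":0},{"tx":0.001,"ty":-0.057,"tz":-0.03,"wx":0,"wy":0,"wz":0},{"tx":0,"ty":0,"tz":0,"wx":0,"wy":0,"wz":0},{"tx":0,"ty":0,"tz":0,"wx":0,"wy":0,"wz":0}]'
python3 - <<'E'
from h import *
loc();a=snap('scene')[85:225,180:335];b=snap('wrist')
cv2.imwrite('pics/i.png',np.hstack([cv2.resize(a,(465,420),interpolation=cv2.INTER_CUBIC),cv2.resize(b,(335,251))[:251].copy() if 0 else cv2.copyMakeBorder(cv2.resize(b,(335,251)),0,169,0,0,cv2.BORDER_CONSTANT)])[:,:,::-1])
E
```

```text
time_s: 11.63
tool_pos: [0.5973, -0.203, 0.2454]
orientation: [2.044, -0.051, -0.029]
force: [-0.0, 0.1, -2.7]
opening: 0.245
gripper_force: 55.0
local x,y,z mm [ 43.1  -0.4 157.4] phi 27.1 toolx.CX,CZ deg [0.2 0.1] tooly [-0.02 -0.46  0.89] q [ 0.12  0.49  1.62 -1.08  1.46  2.13]
```

View pics/i.png

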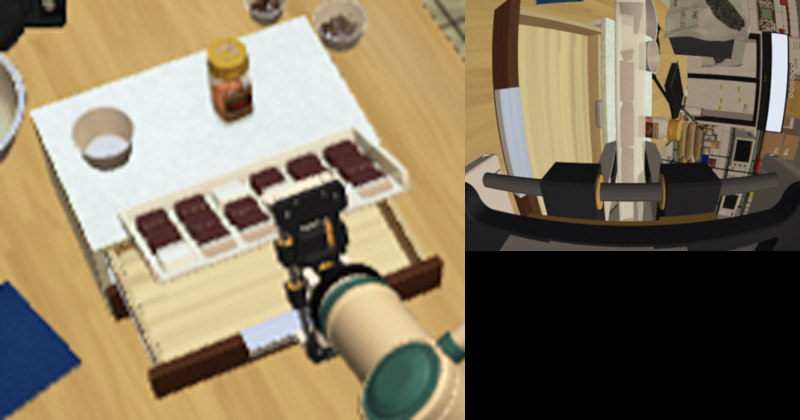

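The scene shows the mould tilted above the open drawer, chocolates up and lined up with the cabinet edge. Nothing is in the way. Descending.

```bash
python3 -m crank '[{"tx":0,"ty":0.022,"tz":-0.02,"wx":0,"wy":0,"wz":0},{"tx":0,"ty":0,"tz":-0.04,"wx":0,"wy":0,"wz":0},{"tx":0,"ty":0,"tz":-0.04,"wx":0,"wy":0,"wz":0},{"tx":0,"ty":0,"tz":-0.04,"wx":0,"wy":0,"wz":0},{"tx":0,"ty":0,"tz":-0.04,"wx":0,"wy":0,"wz":0},{"tx":0,"ty":0,"tz":-0.03,"wx":0,"wy":0,"wz":0},{"tx":0,"ty":0,"tz":0,"wx":0,"wy":0,"wz":0},{"tx":0,"ty":0,"tz":0,"wx":0,"wy":0,"wz":0}]'
python3 -c "from h import *;loc()"
```

```text
time_s: 12.4
tool_pos: [0.5985, -0.1922, 0.1612]
orientation: [2.04, -0.045, -0.028]
force: [-0.0, -0.2, -2.5]
opening: 0.246
gripper_force: 55.0
local x,y,z mm [32.3  0.2 73.2] phi 26.9 toolx.CX,CZ deg [-0.1 -0. ] tooly [-0.02 -0.45  0.89] q [ 0.14  0.59  1.69 -1.1   1.4   2.29]
```

```bash
python3 -m crank '[{"tx":0,"ty":-0.013,"tz":-0.004,"wx":0,"wy":0,"wz":0},{"tx":0,"ty":-0.013,"tz":-0.004,"wx":0,"wy":0,"wz":0},{"tx":0,"ty":-0.013,"tz":-0.004,"wx":0,"wy":0,"wz":0},{"tx":0,"ty":-0.013,"tz":-0.004,"wx":0,"wy":0,"wz":0},{"tx":0,"ty":-0.013,"tz":-0.004,"wx":0,"wy":0,"wz":0},{"tx":0,"ty":0,"tz":0,"wx":0,"wy":0,"wz":0},{"tx":0,"ty":0,"tz":0,"wx":0,"wy":0,"wz":0}]'
python3 -m crank '[{"tx":0,"ty":0,"tz":-0.005,"wx":0,"wy":0,"wz":0},{"tx":0,"ty":0,"tz":-0.005,"wx":0,"wy":0,"wz":0},{"tx":0,"ty":0,"tz":0,"wx":0,"wy":0,"wz":0}]'
python3 -c "from h import *;loc()"
```

```text
time_s: 12.98
tool_pos: [0.5978, -0.2197, 0.1535]
orientation: [2.04, -0.048, -0.029]
force: [-0.0, 0.2, -4.3]
opening: 0.243
gripper_force: 55.0
time_s: 13.23
tool_pos: [0.5982, -0.219, 0.1496]
orientation: [2.039, -0.046, -0.028]
force: [0.1, -0.7, -3.0]
opening: 0.245
gripper_force: 55.0
local x,y,z mm [59.   1.2 61.6] phi 26.9 toolx.CX,CZ deg [-0. -0.] tooly [-0.02 -0.45  0.89] q [ 0.1   0.6   1.72 -1.13  1.35  2.3 ]
```

```bash
python3 -m crank '[{"tx":0,"ty":0,"tz":-0.004,"wx":0,"wy":0,"wz":0},{"tx":0,"ty":0,"tz":-0.004,"wx":0,"wy":0,"wz":0},{"tx":0,"ty":0,"tz":0,"wx":0,"wy":0,"wz":0},{"tx":0,"ty":0,"tz":0,"wx":0,"wy":0,"wz":0}]'
python3 -m crank '[{"tx":0,"ty":0,"tz":-0.004,"wx":0,"wy":0,"wz":0},{"tx":0,"ty":0,"tz":0,"wx":0,"wy":0,"wz":0},{"tx":0,"ty":0,"tz":0,"wx":0,"wy":0,"wz":0}]'
python3 -c "from h import *;loc()"
```

```text
time_s: 13.57
tool_pos: [0.5984, -0.2193, 0.1481]
orientation: [2.037, -0.047, -0.027]
force: [-1.0, 2.2, 5.0]
opening: 0.243
gripper_force: 55.0
time_s: 13.82
tool_pos: [0.5983, -0.2197, 0.147]
orientation: [2.036, -0.047, -0.027]
force: [-0.9, 2.2, 5.3]
opening: 0.245
gripper_force: 55.0
local x,y,z mm [59.7  1.3 59. ] phi 26.7 toolx.CX,CZ deg [-0.   0.1] tooly [-0.02 -0.45  0.89] q [ 0.1   0.6   1.72 -1.13  1.35  2.31]
```

```bash
python3 -m crank '[{"tx":0,"ty":-0.003,"tz":0.006,"wx":0,"wy":0,"wz":0},{"tx":0,"ty":-0.003,"tz":0.006,"wx":0,"wy":0,"wz":0},{"tx":0,"ty":-0.003,"tz":0.006,"wx":0,"wy":0,"wz":0},{"tx":0,"ty":-0.003,"tz":0.006,"wx":0,"wy":0,"wz":0},{"tx":0,"ty":-0.003,"tz":0.006,"wx":0,"wy":0,"wz":0},{"tx":0,"ty":-0.003,"tz":0.006,"wx":0,"wy":0,"wz":0},{"tx":0,"ty":-0.003,"tz":0.006,"wx":0,"wy":0,"wz":0},{"tx":0,"ty":-0.003,"tz":0.006,"wx":0,"wy":0,"wz":0},{"tx":0,"ty":-0.003,"tz":0.006,"wx":0,"wy":0,"wz":0},{"tx":0,"ty":-0.003,"tz":0.006,"wx":0,"wy":0,"wz":0},{"tx":0,"ty":-0.003,"tz":0.006,"wx":0,"wy":0,"wz":0},{"tx":0,"ty":-0.003,"tz":0.006,"wx":0,"wy":0,"wz":0},{"tx":0,"ty":0,"tz":0,"wx":0,"wy":0,"wz":0},{"tx":0,"ty":0,"tz":0,"wx":0,"wy":0,"wz":0}]' 1 40
python3 - <<'E'
from h import *
loc();a=snap('scene')[85:225,180:335];b=snap('wrist')
cv2.imwrite('pics/j.png',np.hstack([cv2.resize(a,(465,420),interpolation=cv2.INTER_CUBIC),cv2.copyMakeBorder(cv2.resize(b,(335,251)),0,169,0,0,cv2.BORDER_CONSTANT)])[:,:,::-1])
E
```

```text
time_s: 14.98
tool_pos: [0.5981, -0.2336, 0.1736]
orientation: [2.04, -0.047, -0.028]
force: [-0.4, -0.2, -1.4]
opening: 1.001
gripper_force: 0.7
local x,y,z mm [73.6  1.7 85.6] phi 26.9 toolx.CX,CZ deg [-0.  0.] tooly [-0.02 -0.45  0.89] q [ 0.07  0.57  1.71 -1.13  1.36  2.25]
```

View pics/j.png

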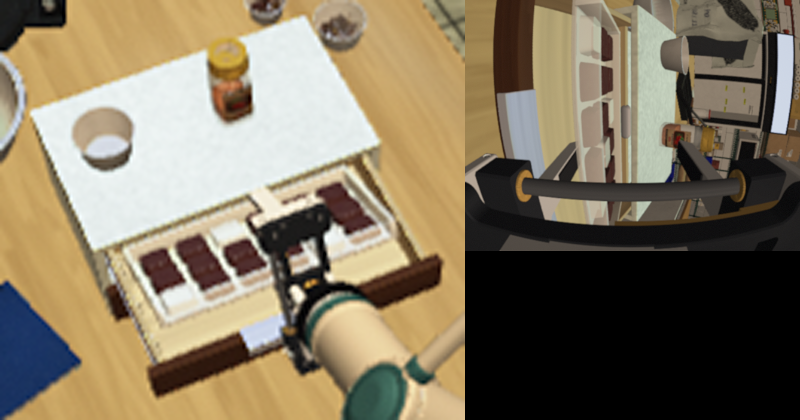

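The scene now shows the mould in the drawer, chocolates up, far edge down at the back and near edge resting on the lower finger, with the gripper fully open. Next I'll nudge it toward the back. Then I'll pitch the tool steeper, keeping the lower fingertip under the edge.

```bash
python3 -m crank '[{"tx":0,"ty":-0.006,"tz":0,"wx":0,"wy":0,"wz":0},{"tx":0,"ty":-0.006,"tz":0,"wx":0,"wy":0,"wz":0},{"tx":0,"ty":-0.006,"tz":0,"wx":0,"wy":0,"wz":0},{"tx":0,"ty":-0.006,"tz":0,"wx":0,"wy":0,"wz":0},{"tx":0,"ty":0,"tz":0,"wx":0,"wy":0,"wz":0}]' 1 40
python3 -m crank '[{"tx":0,"ty":-0.001,"tz":-0.0057,"wx":0.0264,"wy":-0.0012,"wz":0},{"tx":0,"ty":-0.001,"tz":-0.0057,"wx":0.0264,"wy":-0.0012,"wz":0},{"tx":0,"ty":-0.001,"tz":-0.0057,"wx":0.0264,"wy":-0.0012,"wz":0},{"tx":0,"ty":-0.001,"tz":-0.0057,"wx":0.0264,"wy":-0.0012,"wz":0},{"tx":0,"ty":-0.001,"tz":-0.0057,"wx":0.0264,"wy":-0.0012,"wz":0},{"tx":0,"ty":-0.001,"tz":-0.0057,"wx":0.0264,"wy":-0.0012,"wz":0},{"tx":0,"ty":-0.001,"tz":-0.0057,"wx":0.0264,"wy":-0.0012,"wz":0},{"tx":0,"ty":-0.001,"tz":-0.0057,"wx":0.0264,"wy":-0.0012,"wz":0},{"tx":0,"ty":0,"tz":0,"wx":0,"wy":0,"wz":0},{"tx":0,"ty":0,"tz":0,"wx":0,"wy":0,"wz":0}]' 1 40
python3 - <<'E'
from h import *
loc();a=snap('scene')[85:225,180:335];b=snap('wrist')
cv2.imwrite('pics/k.png',np.hstack([cv2.resize(a,(465,420),interpolation=cv2.INTER_CUBIC),cv2.copyMakeBorder(cv2.resize(b,(335,251)),0,169,0,0,cv2.BORDER_CONSTANT)])[:,:,::-1])
E
```

```text
time_s: 15.5
tool_pos: [0.5981, -0.2434, 0.1735]
orientation: [2.04, -0.047, -0.028]
force: [0.2, -0.3, -2.0]
opening: 1.0
gripper_force: 0.8
time_s: 16.33
tool_pos: [0.5975, -0.2478, 0.1558]
orientation: [2.702, -0.066, -0.014]
force: [0.3, 1.1, -1.6]
opening: 0.997
gripper_force: 0.6
local x,y,z mm [87.8  1.8 67.8] phi 64.9 toolx.CX,CZ deg [0.2 0. ] tooly [-0.04 -0.9   0.42] q [-0.25  0.39  1.56 -0.47  1.15  1.56]
```

View pics/k.png

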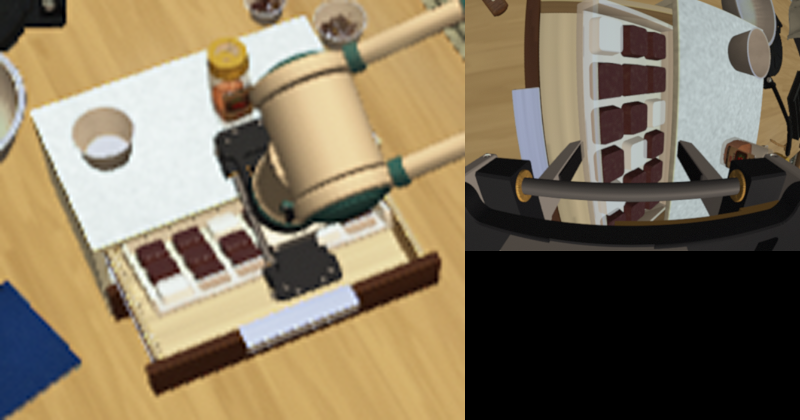

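The wrist view shows the mould's near edge resting on the left, lower finger, with the back edge under the panel. The gripper is now steep. I'll lower the edge along its arc.

```bash
python3 -m crank '[{"tx":0,"ty":0.0046,"tz":-0.0103,"wx":0.0028,"wy":0,"wz":0},{"tx":0,"ty":0.0046,"tz":-0.0103,"wx":0.0028,"wy":0,"wz":0},{"tx":0,"ty":0.0046,"tz":-0.0103,"wx":0.0028,"wy":0,"wz":0},{"tx":0,"ty":0.0046,"tz":-0.0103,"wx":0.0028,"wy":0,"wz":0},{"tx":0,"ty":0.0046,"tz":-0.0103,"wx":0.0028,"wy":0,"wz":0},{"tx":0,"ty":0,"tz":0,"wx":0,"wy":0,"wz":0}]' 1 40
python3 -m crank '[{"tx":0,"ty":0.0026,"tz":-0.0109,"wx":0.0028,"wy":0,"wz":0},{"tx":0,"ty":0.0026,"tz":-0.0109,"wx":0.0028,"wy":0,"wz":0},{"tx":0,"ty":0.0026,"tz":-0.0109,"wx":0.0028,"wy":0,"wz":0},{"tx":0,"ty":0.0026,"tz":-0.0109,"wx":0.0028,"wy":0,"wz":0},{"tx":0,"ty":0,"tz":0,"wx":0,"wy":0,"wz":0},{"tx":0,"ty":0,"tz":0,"wx":0,"wy":0,"wz":0}]' 1 40
python3 - <<'E'
from h import *
loc();a=snap('scene')[85:225,180:335];b=snap('wrist')
cv2.imwrite('pics/l.png',np.hstack([cv2.resize(a,(340,307),interpolation=cv2.INTER_CUBIC),cv2.copyMakeBorder(b[:307,100:560],0,0,0,0,cv2.BORDER_CONSTANT)])[:,:,::-1])
E
```

```text
time_s: 16.93
tool_pos: [0.5977, -0.2365, 0.1334]
orientation: [2.75, -0.062, -0.018]
force: [-1.0, 0.9, -1.8]
opening: 0.999
gripper_force: 0.9
time_s: 17.43
tool_pos: [0.5979, -0.2332, 0.117]
orientation: [2.783, -0.063, -0.017]
force: [0.8, 0.3, -1.2]
opening: 1.003
gripper_force: 1.1
local x,y,z mm [73.3  1.6 29. ] phi 69.5 toolx.CX,CZ deg [-0.  -0.2] tooly [-0.04 -0.94  0.35] q [-0.27  0.41  1.59 -0.4   1.09  1.52]
```

View pics/l.png

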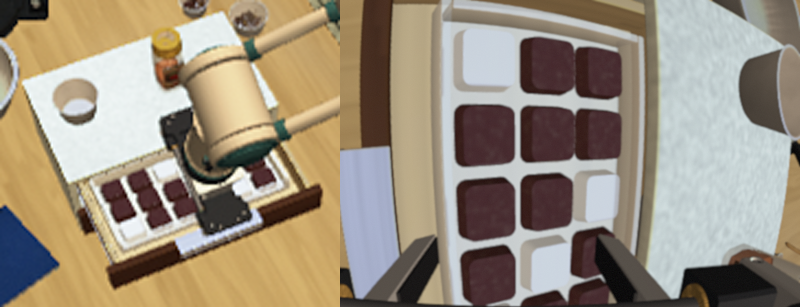

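The mould lies nearly flat, chocolates up, with its near edge at about picture column 446 and the front board's inner edge at about 390. The jar and the cup are untouched. I'll compute the gap from those pixels.

Run:
```python
from h import *
k=r.get_calibration('wrist')
L=lambda u,v,z:((p:=atz('wrist',v,u-240,z,k)-O)@CX*1000,p@CY*1000)
for n,u,v,z in(('front inner top',391,100,.128),('front outer top',362,100,.128),('edge bottom',443,150,.10),('edge top',450,150,.122),('far inner top rim?',640,150,.114),('panel edge',655,100,.146)): print(n,np.round(L(u,v,z),1))
```

```text
front inner top [ 7.  87.1]
front outer top [-6.8 87.9]
edge bottom [35.2 60.3]
edge top [35.8 61.5]
far inner top rim? [165.3  59.7]
panel edge [147.1  91.4]
```

```bash
python3 -m crank '[{"tx":0,"ty":-0.001,"tz":-0.006,"wx":0.006,"wy":0,"wz":0},{"tx":0,"ty":-0.001,"tz":-0.006,"wx":0.006,"wy":0,"wz":0},{"tx":0,"ty":-0.001,"tz":-0.006,"wx":0.006,"wy":0,"wz":0},{"tx":0,"ty":-0.001,"tz":-0.006,"wx":0.006,"wy":0,"wz":0},{"tx":0,"ty":0,"tz":0,"wx":0,"wy":0,"wz":0},{"tx":0,"ty":0,"tz":0,"wx":0,"wy":0,"wz":0}]' 1 40
python3 - <<'E'
from h import *
loc();k=r.get_calibration('wrist');b=snap('wrist')
# vertical-edge profile on a row: find strong gradients
for v in (130,170):
    g=cv2.GaussianBlur(cv2.cvtColor(b,cv2.COLOR_RGB2GRAY),(5,5),1)[v].astype(int); d=np.diff(g)
    for u in np.nonzero(abs(d)>7)[0]:
        if 80<u<260 and abs(d[u])>=max(abs(d[u-2:u+3])): p=atz('wrist',v,u+.5,.112,k)-O; q=atz('wrist',v,u+.5,.128,k)-O;print(v,u,d[u],(1000*p@CX).round(1),(1000*q@CX).round(1))
E
```

```text
time_s: 18.03
tool_pos: [0.598, -0.2353, 0.1077]
orientation: [2.859, -0.065, -0.019]
force: [-0.0, -0.4, 0.6]
opening: 0.997
gripper_force: 0.0
local x,y,z mm [75.3  1.8 19.7] phi 73.8 toolx.CX,CZ deg [ 0.  -0.4] tooly [-0.04 -0.96  0.28] q [-0.32  0.42  1.58 -0.31  1.09  1.43]
130 112 -25 -11.3 -7.8
130 149 38 8.0 9.7
130 193 18 30.5 30.0
130 213 -49 40.7 39.3
170 87 14 -26.3 -21.3
170 143 -40 4.0 6.0
170 151 40 8.1 9.8
170 194 18 30.4 29.9
```

```bash
python3 -m crank '[{"tx":0,"ty":0.003,"tz":-0.0018,"wx":0.006,"wy":0,"wz":0},{"tx":0,"ty":0.003,"tz":-0.0018,"wx":0.006,"wy":0,"wz":0},{"tx":0,"ty":0.003,"tz":-0.0018,"wx":0.006,"wy":0,"wz":0},{"tx":0,"ty":0.003,"tz":0,"wx":0,"wy":0,"wz":0},{"tx":0,"ty":0,"tz":0,"wx":0,"wy":0,"wz":0},{"tx":0,"ty":0,"tz":0,"wx":0,"wy":0,"wz":0}]' 1 40
cat > p.py <<'E'
from h import *
def prof():
    loc();k=r.get_calibration('wrist');b=snap('wrist')
    for v in (130,170):
        g=cv2.GaussianBlur(cv2.cvtColor(b,cv2.COLOR_RGB2GRAY),(5,5),1)[v].astype(int); d=np.diff(g)
        for u in np.nonzero(abs(d)>7)[0]:
            if 60<u<280 and abs(d[u])>=max(abs(d[u-2:u+3])): p=atz('wrist',v,u+.5,.112,k)-O; q=atz('wrist',v,u+.5,.128,k)-O;print(v,u,d[u],(1000*p@CX).round(1),(1000*q@CX).round(1))
prof()
E
python3 p.py
```

```text
time_s: 18.58
tool_pos: [0.5984, -0.2305, 0.1059]
orientation: [2.914, -0.064, -0.02]
force: [-0.1, -3.1, 0.3]
opening: 0.997
gripper_force: 1.5
local x,y,z mm [70.5  1.9 17.9] phi 77.0 toolx.CX,CZ deg [-0.1 -0.5] tooly [-0.04 -0.97  0.22] q [-0.34  0.42  1.56 -0.25  1.11  1.38]
130 119 -24 -12.8 -8.7
130 157 39 7.4 9.6
130 200 11 29.5 29.5
130 221 -51 40.2 39.3
170 94 14 -28.1 -22.5
170 149 -40 2.2 4.9
170 159 39 7.5 9.7
170 201 12 29.4 29.5
```

The finger has come free about 5 mm in front of the mould's edge. I'll lift straight out, move back in front of the drawer and close the fingers.

```bash
python3 -m crank '[{"tx":0,"ty":-0.003,"tz":0.01,"wx":0,"wy":0,"wz":0},{"tx":0,"ty":0,"tz":0.02,"wx":0,"wy":0,"wz":0},{"tx":0,"ty":0,"tz":0.04,"wx":0,"wy":0,"wz":0},{"tx":0,"ty":0,"tz":0.05,"wx":0,"wy":0,"wz":0},{"tx":0,"ty":0,"tz":0.06,"wx":0,"wy":0,"wz":0},{"tx":0,"ty":0,"tz":0.06,"wx":0,"wy":0,"wz":0},{"tx":0,"ty":0,"tz":0.05,"wx":0,"wy":0,"wz":0},{"tx":0,"ty":0,"tz":0,"wx":0,"wy":0,"wz":0},{"tx":0,"ty":0,"tz":0,"wx":0,"wy":0,"wz":0}]' 1 40
python3 - <<'E'
from h import *
loc();k=r.get_calibration('wrist');b=snap('wrist');snap('scene');snap('top')
for c in('wrist','top'):
  for l in r.outline_of('mould',c)[:1]:
    cs=max(cv2.findContours(l['pixels'].astype(np.uint8),0,1)[0],key=cv2.contourArea)
    pts=[1000*(atz(c,v,u,.112,k if c=='wrist' else None)-O) for u,v in cs[:,0]]
    P=np.array([[p@CX,p@CY] for p in pts],np.float32);print(c,l['score'],cv2.minAreaRect(P),P.min(0),P.max(0))
for c in('scene','top','wrist'):
  for q in('drawer_front','drawer_floor','mould','spice','empty_cup','nib_cup'):
    for l in r.landmark_of(q,c)[:1]: p=atz(c,*l['position'],{'drawer_front':.121,'drawer_floor':.088,'mould':.112,'nib_cup':0}.get(q,.146),k if c=='wrist' else None);print(c,q,round(l['score'],2),(1000*np.array([(p-O)@CX,(p-O)@CY])).round(0))
E
```

```text
time_s: 19.38
tool_pos: [0.5987, -0.2303, 0.2229]
orientation: [2.916, -0.064, -0.017]
force: [0.6, 0.5, -1.1]
opening: 1.0
gripper_force: 0.0
local x,y,z mm [ 70.3   2.2 134.9] phi 77.1 toolx.CX,CZ deg [-0.1 -0.4] tooly [-0.04 -0.97  0.22] q [-0.34  0.34  1.39 -0.22  1.36  1.31]
wrist 0.8 ((95.704833984375, 13.244712829589844), (134.3316192626953, 256.1955261230469), 0.30935174226760864) [  28.25635 -114.51931] [163.25044 141.69626]
top 0.6 ((91.20651245117188, 3.41241455078125), (132.0884552001953, 285.3400573730469), 0.18885672092437744) [  25.469294 -139.39258 ] [157.57646 146.18588]
scene drawer_front 0.84 [-21.   3.]
scene mould 0.91 [104.   2.]
scene spice 0.45 [262. -24.]
scene empty_cup 0.92 [275. 116.]
scene nib_cup 0.61 [-249.  108.]
top drawer_front 0.96 [-13.  12.]
top drawer_floor 0.21 [281.  10.]
top mould 0.71 [102.  16.]
top spice 0.8 [263. -43.]
top empty_cup 0.72 [264. 115.]
top nib_cup 0.81 [-245.  110.]
wrist drawer_front 0.77 [-21.  -1.]
wrist spice 0.94 [262. -35.]
wrist empty_cup 0.61 [267. 111.]
```

```bash
python3 -m crank '[{"tx":0.003,"ty":0.065,"tz":0,"wx":0,"wy":0,"wz":0},{"tx":0.003,"ty":0.065,"tz":0,"wx":0,"wy":0,"wz":0},{"tx":0.003,"ty":0.065,"tz":0,"wx":0,"wy":0,"wz":0},{"tx":0.003,"ty":0.065,"tz":0,"wx":0,"wy":0,"wz":0},{"tx":0.003,"ty":0.065,"tz":0,"wx":0,"wy":0,"wz":0},{"tx":0.003,"ty":0.065,"tz":0,"wx":0,"wy":0,"wz":0},{"tx":0,"ty":0,"tz":0,"wx":0,"wy":0,"wz":0},{"tx":0,"ty":0,"tz":0,"wx":0,"wy":0,"wz":0},{"tx":0,"ty":0,"tz":0,"wx":0,"wy":0,"wz":0},{"tx":0,"ty":0,"tz":0,"wx":0,"wy":0,"wz":0},{"tx":0,"ty":0,"tz":-0.05,"wx":0,"wy":0,"wz":0},{"tx":0,"ty":0,"tz":-0.05,"wx":0,"wy":0,"wz":0},{"tx":0,"ty":0,"tz":-0.05,"wx":0,"wy":0,"wz":0},{"tx":0,"ty":0,"tz":-0.05,"wx":0,"wy":0,"wz":0},{"tx":0,"ty":0,"tz":-0.05,"wx":0,"wy":0,"wz":0},{"tx":0,"ty":0,"tz":-0.012,"wx":0,"wy":0,"wz":0},{"tx":0,"ty":0,"tz":0,"wx":0,"wy":0,"wz":0},{"tx":0,"ty":0,"tz":0,"wx":0,"wy":0,"wz":0}]' -1 40
python3 -c "from h import *;loc()"
```

```text
time_s: 22.03
tool_pos: [0.6057, -0.0758, 0.1172]
orientation: [2.915, -0.065, -0.021]
force: [0.1, -0.9, 0.3]
opening: 0.003
gripper_force: 0.0
local x,y,z mm [-84.3   2.1  29.2] phi 77.0 toolx.CX,CZ deg [-0.  -0.5] tooly [-0.04 -0.97  0.22] q [-0.09  0.4   1.57 -0.25  1.18  1.62]
```

```bash
python3 -m crank '[{"tx":-0.001,"ty":-0.02,"tz":0,"wx":0,"wy":0,"wz":0},{"tx":-0.001,"ty":-0.02,"tz":0,"wx":0,"wy":0,"wz":0},{"tx":-0.001,"ty":-0.02,"tz":0,"wx":0,"wy":0,"wz":0},{"tx":-0.001,"ty":-0.02,"tz":0,"wx":0,"wy":0,"wz":0},{"tx":-0.001,"ty":-0.02,"tz":0,"wx":0,"wy":0,"wz":0},{"tx":-0.001,"ty":-0.02,"tz":0,"wx":0,"wy":0,"wz":0},{"tx":-0.001,"ty":-0.02,"tz":0,"wx":0,"wy":0,"wz":0},{"tx":-0.001,"ty":-0.02,"tz":0,"wx":0,"wy":0,"wz":0},{"tx":-0.001,"ty":-0.02,"tz":0,"wx":0,"wy":0,"wz":0},{"tx":-0.001,"ty":-0.02,"tz":0,"wx":0,"wy":0,"wz":0},{"tx":-0.001,"ty":-0.02,"tz":0,"wx":0,"wy":0,"wz":0},{"tx":-0.001,"ty":-0.02,"tz":0,"wx":0,"wy":0,"wz":0},{"tx":-0.001,"ty":-0.02,"tz":0,"wx":0,"wy":0,"wz":0},{"tx":-0.001,"ty":-0.02,"tz":0,"wx":0,"wy":0,"wz":0},{"tx":-0.001,"ty":-0.02,"tz":0,"wx":0,"wy":0,"wz":0},{"tx":-0.001,"ty":-0.02,"tz":0,"wx":0,"wy":0,"wz":0}]'
python3 -c "
from h import *;loc();k=r.get_calibration('wrist')
for c in('wrist','scene'):
  snap(c)
  for q in('drawer_front','spice','empty_cup'):
    for l in r.landmark_of(q,c)[:1]: p=atz(c,*l['position'],{'drawer_front':.121}.get(q,.146),k if c=='wrist' else None);print(c,q,round(l['score'],2),(1000*np.array([(p-O)@CX,(p-O)@CY])).round(0))
"
```

```text
time_s: 23.37
tool_pos: [0.5994, -0.2037, 0.1168]
orientation: [2.915, -0.064, -0.02]
force: [3.5, 2.6, 1.9]
opening: 0.001
gripper_force: 1.8
local x,y,z mm [43.7  1.7 28.8] phi 77.1 toolx.CX,CZ deg [-0.1 -0.5] tooly [-0.04 -0.97  0.22] q [-0.3   0.41  1.56 -0.24  1.14  1.41]
wrist drawer_front 0.66 [54.  1.]
wrist spice 0.66 [260. -37.]
wrist empty_cup 0.59 [265. 113.]
scene drawer_front 0.87 [52. -1.]
scene spice 0.91 [257. -34.]
scene empty_cup 0.82 [281. 112.]
```

```bash
python3 -m crank '[{"tx":-0.001,"ty":-0.02,"tz":0,"wx":0,"wy":0,"wz":0},{"tx":-0.001,"ty":-0.02,"tz":0,"wx":0,"wy":0,"wz":0},{"tx":-0.001,"ty":-0.02,"tz":0,"wx":0,"wy":0,"wz":0},{"tx":-0.001,"ty":-0.02,"tz":0,"wx":0,"wy":0,"wz":0},{"tx":-0.001,"ty":-0.02,"tz":0,"wx":0,"wy":0,"wz":0},{"tx":-0.001,"ty":-0.02,"tz":0,"wx":0,"wy":0,"wz":0},{"tx":0,"ty":-0.01,"tz":0,"wx":0,"wy":0,"wz":0},{"tx":0,"ty":0,"tz":0,"wx":0,"wy":0,"wz":0}]'
python3 -c "from h import *;loc()"
python3 -m crank '[{"tx":0,"ty":-0.01,"tz":0,"wx":0,"wy":0,"wz":0},{"tx":-0.001,"ty":-0.01,"tz":0,"wx":0,"wy":0,"wz":0},{"tx":0,"ty":-0.01,"tz":0,"wx":0,"wy":0,"wz":0}]'
python3 -c "from h import *;loc()"
```

```text
time_s: 24.43
tool_pos: [0.5962, -0.2571, 0.1168]
orientation: [2.913, -0.065, -0.022]
force: [0.4, -0.3, -0.8]
opening: 0.002
gripper_force: 0.0
local x,y,z mm [97.2  0.9 28.8] phi 77.0 toolx.CX,CZ deg [-0.  -0.6] tooly [-0.04 -0.97  0.23] q [-0.38  0.42  1.54 -0.24  1.13  1.33]
time_s: 24.68
tool_pos: [0.5961, -0.2615, 0.1167]
orientation: [2.925, -0.067, -0.021]
force: [-0.8, 18.5, 8.6]
opening: 0.003
gripper_force: 9.3
local x,y,z mm [101.5   1.1  28.7] phi 77.7 toolx.CX,CZ deg [ 0.  -0.5] tooly [-0.04 -0.98  0.21] q [-0.4   0.42  1.53 -0.23  1.13  1.31]
```

```bash
python3 -m crank '[{"tx":0,"ty":-0.006,"tz":0,"wx":0,"wy":0,"wz":0},{"tx":0,"ty":-0.006,"tz":0,"wx":0,"wy":0,"wz":0},{"tx":0,"ty":0,"tz":0,"wx":0,"wy":0,"wz":0}]'
python3 -c "from h import *;loc()"
```

```text
time_s: 24.93
tool_pos: [0.5958, -0.2683, 0.1167]
orientation: [2.921, -0.065, -0.022]
force: [-1.2, 9.5, 2.4]
opening: 0.004
gripper_force: 5.0
local x,y,z mm [108.4   1.1  28.7] phi 77.4 toolx.CX,CZ deg [-0.  -0.6] tooly [-0.04 -0.97  0.22] q [-0.41  0.42  1.53 -0.23  1.13  1.3 ]
```

```bash
python3 -m crank '[{"tx":0,"ty":-0.006,"tz":0,"wx":0,"wy":0,"wz":0},{"tx":0,"ty":-0.006,"tz":0,"wx":0,"wy":0,"wz":0},{"tx":0,"ty":-0.006,"tz":0,"wx":0,"wy":0,"wz":0},{"tx":0,"ty":0,"tz":0,"wx":0,"wy":0,"wz":0}]'
python3 -c "from h import *;loc()"
```

```text
time_s: 25.27
tool_pos: [0.5956, -0.2743, 0.1168]
orientation: [2.923, -0.066, -0.023]
force: [-0.6, 12.6, 5.7]
opening: 0.006
gripper_force: 6.5
local x,y,z mm [114.4   1.1  28.8] phi 77.5 toolx.CX,CZ deg [ 0.  -0.6] tooly [-0.04 -0.98  0.22] q [-0.42  0.43  1.52 -0.23  1.13  1.29]
```

```bash
python3 -m crank '[{"tx":0,"ty":-0.006,"tz":0,"wx":0,"wy":0,"wz":0},{"tx":0,"ty":-0.006,"tz":0,"wx":0,"wy":0,"wz":0},{"tx":0,"ty":0,"tz":0,"wx":0,"wy":0,"wz":0}]'
python3 -c "from h import *;loc()"
python3 -m crank '[{"tx":0,"ty":-0.006,"tz":0,"wx":0,"wy":0,"wz":0},{"tx":0,"ty":-0.006,"tz":0,"wx":0,"wy":0,"wz":0},{"tx":0,"ty":0,"tz":0,"wx":0,"wy":0,"wz":0}]'
python3 -c "from h import *;loc()"
```

```text
time_s: 25.52
tool_pos: [0.5956, -0.2745, 0.1168]
orientation: [2.931, -0.068, -0.022]
force: [-1.5, 24.0, 11.7]
opening: 0.005
gripper_force: 11.9
local x,y,z mm [114.6   1.1  28.8] phi 78.0 toolx.CX,CZ deg [ 0.1 -0.6] tooly [-0.04 -0.98  0.21] q [-0.42  0.43  1.52 -0.22  1.13  1.28]
time_s: 25.77
tool_pos: [0.5956, -0.2746, 0.1168]
orientation: [2.938, -0.069, -0.022]
force: [-2.1, 34.3, 15.9]
opening: 0.002
gripper_force: 17.2
local x,y,z mm [114.7   1.1  28.8] phi 78.4 toolx.CX,CZ deg [ 0.1 -0.6] tooly [-0.05 -0.98  0.2 ] q [-0.42  0.43  1.52 -0.21  1.14  1.28]
```

```bash
python3 -m crank '[{"tx":0,"ty":0.02,"tz":0,"wx":0,"wy":0,"wz":0},{"tx":0,"ty":0.04,"tz":0,"wx":0,"wy":0,"wz":0},{"tx":0,"ty":0.06,"tz":0,"wx":0,"wy":0,"wz":0},{"tx":0,"ty":0.08,"tz":0,"wx":0,"wy":0,"wz":0},{"tx":0,"ty":0.08,"tz":0,"wx":0,"wy":0,"wz":0},{"tx":0,"ty":0.08,"tz":0.05,"wx":0,"wy":0,"wz":0},{"tx":0,"ty":0.08,"tz":0.05,"wx":0,"wy":0,"wz":0},{"tx":0,"ty":0.08,"tz":0.05,"wx":0,"wy":0,"wz":0},{"tx":0,"ty":0.08,"tz":0.05,"wx":0,"wy":0,"wz":0},{"tx":0,"ty":0.08,"tz":0.05,"wx":0,"wy":0,"wz":0},{"tx":0,"ty":0,"tz":0,"wx":0,"wy":0,"wz":0},{"tx":0,"ty":0,"tz":0,"wx":0,"wy":0,"wz":0}]'
python3 -c "
from h import *;loc();k=r.get_calibration('wrist')
for c in('wrist','scene','top'):
  snap(c)
  for q in('drawer_front','spice','empty_cup','nib_cup','mould'):
    for l in r.landmark_of(q,c)[:1]: p=atz(c,*l['position'],{'drawer_front':.121,'nib_cup':0}.get(q,.146),k if c=='wrist' else None);print(c,q,round(l['score'],2),(1000*np.array([(p-O)@CX,(p-O)@CY])).round(0))
"
```

```text
time_s: 26.77
tool_pos: [0.5973, -0.0157, 0.2183]
orientation: [2.914, -0.06, -0.015]
force: [0.1, -0.3, -0.0]
opening: 0.002
gripper_force: 0.0
local x,y,z mm [-144.    -9.1  130.3] phi 77.0 toolx.CX,CZ deg [-0.3 -0.3] tooly [-0.04 -0.97  0.23] q [ 0.    0.32  1.43 -0.23  1.41  1.66]
wrist drawer_front 0.96 [124.  -2.]
wrist spice 0.72 [256. -31.]
wrist empty_cup 0.91 [269. 114.]
wrist nib_cup 0.96 [-253.  105.]
scene drawer_front 0.88 [127.   2.]
scene spice 0.85 [256. -36.]
scene empty_cup 0.85 [273. 120.]
scene nib_cup 0.7 [-257.  104.]
scene mould 0.5 [260. -34.]
top drawer_front 0.58 [125.  16.]
top spice 0.85 [263. -39.]
top empty_cup 0.9 [274. 123.]
top nib_cup 0.63 [-244.   97.]
```

```bash
python3 -c "from station import r;print(r.sign_off())"
```

```text
the job is handed in; nothing more can be done
None
```

The mould was laid in the drawer smooth face down with the chocolates up, the drawer was pushed past its catch to its stop and stayed shut, and by the camera checks the cups and jar stand where they were; I handed the job in at about 27 s, having viewed 11 pictures, one over the limit of 10.

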